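# Put the sauce pot away and shut the garnish box

### The arm

A 6-joint arm with a two-finger parallel gripper is mounted at the origin on the work surface. World frame = base frame: x ahead of the robot, y to its left, z up, the work surface at z = 0. Lengths are in m, angles in rad, forces in N, time in s.
With the tool pointing down it reaches from about 0.3 to 0.775 m from the base axis. Payload 14.6 kg.
Tool frame: the origin (TCP) lies midway between the tips of the shut fingers; the grasp point (between the pads) lies 19 mm behind it; x points along the fingers, y is the direction in which the jaws open and shut, and the axes are right-handed (so a half turn about x gives the same grasp; the last joint's range is limited). The gripper opens to 85 mm and grips with 20 to 120 N. Pads are 22 mm wide; open, the fingers measure 114 mm over their backs; the gripper's body (76 mm by 85 mm) begins 54 mm behind the grasp point. The pads swing forward as they close: fully open they stand 13 mm farther back than shut.
Start: joints at [-0.067, 0.3, 1.521, -0, 1.321, -0.067], TCP at [0.55, -0, 0.231] pointing down, gripper open.
Joint ranges: [-3.03, 3.03], [-0.79, 2.21], [0.23, 2.52], [-1.04, 4.18], [0, 3.07], [-2.55, 2.55]. Speed limits (rad/s): [2.22, 2.22, 2.57, 3.14, 3.14, 3.14].

### API

Orientations are given as a unit quaternion [x, y, z, w].
In Python, from bench import readout, eyes, sign_off gives the robot as it stands.
- The arm moves only by the shell command python3 -m inch 'ROWS' [FORCE]. ROWS is JSON, a list of rows, each an object of numbers: "fingers": the opening, from 0 (shut) to 1 (fully open); "tx", "ty", "tz": the shift along the tool's x, y, z in mm; "rx", "ry", "rz": the turn, a rotation vector about the tool's x, y, z in rad. In form: [{"fingers": .., "tx": .., "ty": .., "tz": .., "rx": .., "ry": .., "rz": ..}, ...]. A call has 1 to 20 rows; each row shifts and turns the commanded pose from where the row before left it, along the tool's axes as they then stand; what a row does not reach is not made up. A row lasts 1/8 s, in which the tool goes at most 62.5 mm and 10.7 degrees, less where a joint would pass 70% of its speed; a pose out of reach is approached as far as the arm can. A call with a gripper value outside its range is refused whole. The fingers move at their own pace and stop on an object; FORCE is the grip in N (left out, the last holds). Time passes only in rows, so rows that do not move let the fingers close. It gives the time, the measured TCP pose, the force and the opening at its end, in the units of the state.
- readout.sense(): the state, without advancing time (a new reading comes with each control period).
- eyes.snapshot(name): name is "scene" or "side" or "wrist"; returns (picture, depth): 384x512x3 uint8, red, green, blue; 384x512 float32, m along the optical axis (not along the pixel's ray), 0 where there is no reading.
- eyes.camera_params(name): a dict with "vfov" (degrees; the focal length in pixels is half the picture's height over the tangent of half this angle, whatever the lens; pixels are square), "cx", "cy" (the principal point, pixels), "world_to_cam" (4x4, takes a point from world to camera coordinates). Camera axes: x right, y down, z forward; pixel columns grow to the right and rows downward; lengths in m; the calibration is good to about 2 mm. The wrist camera is an equidistant fisheye: a pixel r from the principal point sees the ray r / f radians off the axis. A picture is of the moment at which its call begins: read the wrist's pose just before it. camera_params takes no time and is no camera call; for the wrist camera it gives the pose at the moment of the call.
- sign_off(): hands the job in, once; it reports no verdict.
The state is a dict: "time": time; "q": joint angles; "joint_vel": joint speeds; "joint_efforts": joint torques, N m; "eef_pos": TCP position; "eef_rot": TCP orientation; "wrist_force": force on the tool from outside, world axes, zero at the start; "torque": the same for the moment, N m; "grip_width": finger opening in m.
Only numpy, scipy, OpenCV 4.12 (cv2) and the standard library are available. Lean on these libraries where they do the work, as an engineer would, in place of code of your own. Each camera call takes 0.05 s, during which the arm holds its last target. There are 200 camera calls.

### The job

Stand the red-capped sauce pot upright in the open well of the steel garnish box and let go, then slide the metal cover shut over it, changing from the rear lug to the front lug because the hand cannot pass under the glass ledge. Press the shut cover against the rubber seal with about 12 N for half a second, never with 30 N or more, so that it seats, and leave it fully shut. Do not knock the glass ledge, and leave all the other things where they are.

Things in the scene. Friction and masses are not known exactly. Their poses are not given: they have to be found in the camera images.
- garnish_box: Fixed steel box, 170 (its x) x 330 (its y) x 80 mm high, guide rails along both long sides (top at 78 mm). Origin: centre of its underside; z up. The cover slides along box y, closing towards +y. Its +y half is an open well, 156 mm wide (x), y = 14 to 156 mm, floor 6 mm up; its -y half is a closed deck. The cover's top is 72 mm up; shut, its front edge is at y = 150 mm.
- well (a point): Centre of the well's floor, 6 mm above the counter, at box y = 82 mm. Axes as the box's. With the cover open the clear mouth runs from the cover's front edge (box y about 0 to 25 mm) to the seal at y = 150 mm.
- cover (a joint): Opening of the flat metal cover in m: 0 = shut, its front edge just touching the unsqueezed seal; 0.155 = fully open; down to -0.004 while it squeezes the seal. Plate 150 x 155 x 4 mm, sliding with about 2 N of friction; it stays where it is left. Moves along box y, closing towards +y.
- rear_lug (a point): Top centre of the cover's rear black lug (94 mm above the counter). Lug 30 mm (box x) x 12 mm (box y) x 22 mm high, standing on the cover's top. Shut, it lies at box y = 10 mm, under the ledge.
- front_lug (a point): Top centre of the cover's front black lug, same size, 120 mm towards +y from the rear lug on the same cover. At the start it is under the ledge; shut, it lies at box y = 130 mm.
- ledge: Fixed green glass ledge with orange edges across the middle of the box: 204 mm along box x, box y = -25 to +25 mm, underside 100 mm and top 108 mm above the counter, on posts outside the box walls (box x = -102 to -90 and 90 to 102 mm). The lugs pass under it, a hand does not. Same origin and axes as the box.
- seal: Black rubber strip, 140 x 5 x 14 mm, inside the end wall at the box's +y end; face at box y = 150 mm. Origin at its centre (box y = 152.5 mm, 71 mm up). It gives like a stiff spring along box y: about 1 mm per 8 N, at most 4.5 mm. Pressing the cover against it with more than 6 N, less than 30 N, seats it.
- pot_red: Round lidded sauce pot, diameter 54 mm, height 48 mm, white with a 14 mm high red cap; about 0.1 to 0.2 kg. Origin: centre of its underside, z up. Stands on the counter in one of three places with the two other pots.
- pot_green: The same pot with a green cap. Leave it.
- pot_yellow: The same pot with a yellow cap. Leave it.
- oil_bottle: Amber bottle, diameter 60, height 170 mm, standing; origin at its underside. Leave it.
- sauce_bowl: White bowl, diameter 110, height 50 mm, standing; origin at its underside. Leave it.
- ladle: Steel spoon, 200 mm long along its x, lying on the counter. Leave it.
- tongs: Steel tongs, 220 mm long along its x, 60 mm wide, 12 mm high, lying on the counter. Leave it.
- roll: Bread roll, 160 x 55 x 40 mm, lying on the chopping board. Leave it.
Not all that is in view belongs to the job. What is shaped like the pot_red but pink is not meant.

How it is judged:
On the way, in this order (a step that is already met when the one before it is completed fails the run):
1. the red-capped pot stands upright on the floor of the well, released (y of pot_red in the frame of garnish_box between 0.03 and 0.13 m and x of pot_red in the frame of garnish_box between -0.06 and 0.06 m and z of pot_red in the frame of garnish_box below 0.012 m and angle between pot_red's own z axis and vertical below 0.15 rad and contact force between the fingers and pot_red below 0.1 N), for 0.2 s.
2. the cover is shut and pressed against the seal with more than 6 N (value of joint cover below 0.002 m and contact force between anything else and seal above 6 N), for 0.25 s.
At the end, for the whole second after the job is handed in: The cover is shut (its opening under 3 mm), and the red-capped pot stands upright (within 0.15 rad) and at rest on the floor of the well under it: its centre within 60 mm of the box's middle line and between 30 and 130 mm along box y (value of joint cover below 0.003 m and linear speed of pot_red below 0.02 m/s and y of pot_red in the frame of garnish_box between 0.03 and 0.13 m and x of pot_red in the frame of garnish_box between -0.06 and 0.06 m and z of pot_red in the frame of garnish_box below 0.012 m and angle between pot_red's own z axis and vertical below 0.15 rad); the robot touches nothing.
It fails at once if the seal is pressed with more than 30 N (contact force between anything else and seal above 30 N).
It fails at once if the glass ledge is knocked (more than 5 N) (contact force between anything else and ledge above 5 N).
It fails at once if another thing is moved by more than 20 mm (distance of any of pot_green, pot_yellow, oil_bottle, sauce_bowl, ladle, tongs, roll from where it was at the start of the episode above 0.02 m).
It also fails if it takes over 67 s, if anything falls off the work surface, if the arm or the gripper's body presses on something with over 40 N, if the wrist force passes 120 N, or if a joint passes its speed limit or range.

## Working session

There is one attempt and no reset: what is moved stays moved. The work goes in short steps, Python scripts to look and compute and a shell command to move; the robot and the scene stay as the last step left them, time stands still between calls to the robot, and variables do not carry over. Pictures are saved under pics/ and viewed, about 8 in all and at most 12, crops included, and the job is handed in when it is done.

```bash
mkdir -p pics; ls
cat > h.py <<'E'
import numpy as np, cv2
from bench import readout, eyes
def snap(n):
    p=eyes.camera_params(n); im,d=eyes.snapshot(n); return im,d,p
def cloud(d,p):
    H,W=d.shape; f=H/2/np.tan(np.radians(p['vfov'])/2)
    u,v=np.meshgrid(np.arange(W),np.arange(H))
    c=np.stack([(u-p['cx'])/f*d,(v-p['cy'])/f*d,d],-1)
    T=np.linalg.inv(np.array(p['world_to_cam'])); return c@T[:3,:3].T+T[:3,3]
def save(n,im): cv2.imwrite('pics/'+n+'.png',im[...,::-1])
E
python3 - <<'E'
from h import *
for n in('scene','side'):
    im,d,p=snap(n); save(n,im); np.savez(n,im=im,d=d,P=cloud(d,p)); print(n,p)
print(readout.sense())
a=np.load('scene.npz')['im'];b=np.load('side.npz')['im']
E
```

```text
pics
scene {'vfov': 46.98034855556996, 'cx': 254.72532965855518, 'cy': 188.3912599939956, 'world_to_cam': array([[-0.33887217,  0.9407915 , -0.00877516,  0.20821007],
       [ 0.78273608,  0.27674129, -0.55743923, -0.33512287],
       [-0.52200564, -0.19576927, -0.83017137,  1.69292263],
       [ 0.        ,  0.        ,  0.        ,  1.        ]])}
side {'vfov': 50.79764261674282, 'cx': 258.1308296525913, 'cy': 192.67250343757578, 'world_to_cam': array([[-0.69797772, -0.71600431,  0.01284237,  0.30733035],
       [-0.4826284 ,  0.45707742, -0.74709441,  0.31583348],
       [ 0.52905286, -0.52765334, -0.66459387,  1.25614436],
       [ 0.        ,  0.        ,  0.        ,  1.        ]])}
{'time': 0.1, 'q': array([-6.66233149e-02,  3.00416771e-01,  1.52152857e+00,  4.20485785e-05,
        1.32070081e+00, -6.65838323e-02]), 'joint_vel': array([-0.00058175, -0.00100278, -0.00348799,  0.0007831 , -0.00047032,
       -0.0001369 ]), 'joint_efforts': array([ 5.41233840e-04, -5.44380498e+01, -3.62372375e+01, -1.11349805e-04,
        3.02289474e-03, -1.80062301e-05]), 'eef_pos': array([5.49787397e-01, 8.42410187e-06, 2.30773332e-01]), 'eef_rot': array([ 0.49977799,  0.50027726, -0.50024683,  0.49969765]), 'wrist_force': array([0.26133899, 0.04223352, 0.40641117]), 'torque': array([ 0.04147645, -0.035082  , -0.01758844]), 'grip_width': 0.08547516090631083}
```

View pics/scene.png

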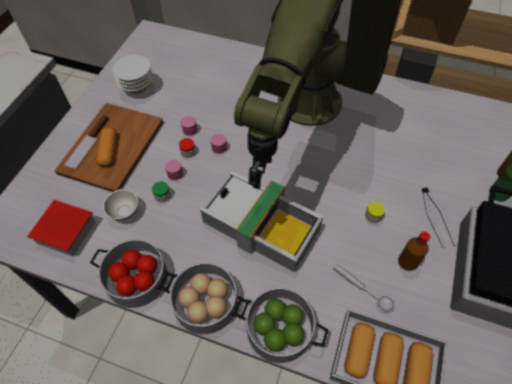

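View pics/side.png

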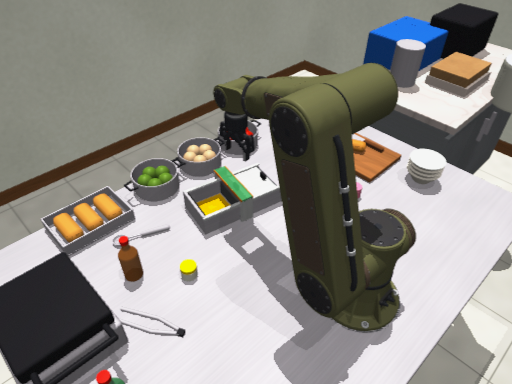

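Candidates for the red pot: the red-capped pot at scene (187,147). Not it: pink pots at (189,125), (219,143) and (174,169), the red box at (60,226), the tomatoes at (133,273) and the bottle cap at (424,237). The box has its rear lug at (224,192), ledge at (262,212) and well floor (yellow) at (286,232).

Run:
```python
from h import *
z=np.load('scene.npz');im,d,P=z['im'],z['d'],z['P']
hsv=cv2.cvtColor(im,cv2.COLOR_RGB2HSV)
def rep(name,m):
    n,l,s,c=cv2.connectedComponentsWithStats(m.astype(np.uint8))
    for i in range(1,n):
        if s[i,4]>15:
            q=P[l==i]; print(name,c[i].round(1),s[i,4],'med',np.median(q,0).round(4),'lo',q.min(0).round(3),'hi',q.max(0).round(3))
H,S,V=hsv[...,0],hsv[...,1],hsv[...,2]
w=np.zeros(H.shape,bool);w[100:220,150:245]=1
rep('red',((H<4)|(H>174))&(S>170)&w)
rep('pink',(H>150)&(H<=176)&(S>60)&(S<170)&w)
b=np.zeros(H.shape,bool);b[165:275,195:330]=1
L=b&(P[...,2]>.100)&(P[...,2]<.116)&(H>35)&(H<90)&(S>80)
rep('ledgegreen',L)
def rect(m,t):
    r=cv2.minAreaRect(P[m][:,:2].astype(np.float32)*1000);print(t,r,cv2.boxPoints(r).round(0).tolist())
rect(L,'L')
B=b&(P[...,2]>.070)&(P[...,2]<.086)&(S<60); B=cv2.morphologyEx(B.astype(np.uint8),cv2.MORPH_OPEN,np.ones((2,2)))>0
rect(B,'top')
Y=b&(H>20)&(H<32)&(S>180); rep('yel',Y); rect(Y,'Y')
lug=b&(V<50)&(P[...,2]>.085)&(P[...,2]<.1); rep('lug',lug)
c=cv2.resize(im[105:275,140:340],None,fx=4,fy=4,interpolation=cv2.INTER_CUBIC)[:600];save('crop',c[:,:800])
```

```text
red [186.4 144.4] 137 med [ 0.3849 -0.3312  0.0468] lo [ 0.357 -0.359  0.037] hi [ 0.409 -0.308  0.053]
pink [188.8 125.2] 241 med [ 0.2971 -0.3642  0.0433] lo [ 0.225 -0.397  0.002] hi [ 0.315 -0.344  0.054]
pink [218.4 143. ] 248 med [ 0.3394 -0.2322  0.0446] lo [ 0.296 -0.263  0.001] hi [ 0.358 -0.211  0.053]
pink [173.8 169.4] 274 med [ 0.4928 -0.3287  0.045 ] lo [ 0.448 -0.36   0.   ] hi [1.217 0.228 1.22 ]
ledgegreen [259.8 209. ] 837 med [0.5805 0.0047 0.1074] lo [ 0.474 -0.033  0.101] hi [0.678 0.045 0.116]
L ((575.5291748046875, 5.342792510986328), (43.82686996459961, 204.4001007080078), 77.87664794921875) [[471.0, 5.0], [671.0, -38.0], [680.0, 5.0], [480.0, 48.0]]
top ((836.0592041015625, 25.264175415039062), (784.3538208007812, 358.960693359375), 3.4895668029785156) [[434.0, 181.0], [456.0, -178.0], [1238.0, -130.0], [1217.0, 228.0]]
yel [286.1 232.2] 1167 med [0.5757 0.0895 0.0066] lo [ 0.512  0.022 -0.003] hi [1.217 0.228 1.22 ]
Y ((865.873046875, 120.08443450927734), (720.567138671875, 140.016357421875), 6.149147033691406) [[500.0, 151.0], [515.0, 12.0], [1232.0, 89.0], [1217.0, 228.0]]
lug [223.5 192.2] 34 med [ 0.5534 -0.1231  0.0922] lo [ 0.539 -0.131  0.085] hi [ 0.564 -0.118  0.097]
```

View pics/crop.png

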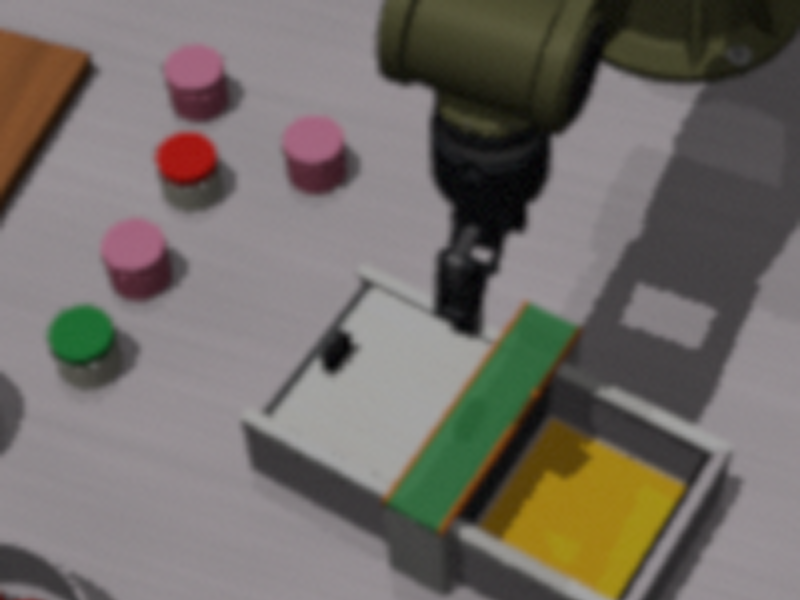

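```bash
python3 -m inch '[{"rx":0.105},{"rx":0.105},{"ty":-9.3,"tz":36,"tx":5},{"ty":-9.3,"tz":36,"tx":5},{"ty":-9.3,"tz":36,"tx":5},{"ty":-9.3,"tz":36,"tx":5},{"ty":-9.3,"tz":36,"tx":5},{"ty":-9.3,"tz":36,"tx":5},{"ty":-9.3,"tz":36,"tx":5},{"ty":-9.3,"tz":36},{"ty":-9.3,"tz":36},{"ty":-9.3,"tz":36},{},{}]' 40
cat >> h.py <<'E'
def wray(p,uv,zp):
    "fisheye pixel(s) -> world point on plane z=zp"
    f=192/np.tan(np.radians(p['vfov'])/2); uv=np.atleast_2d(uv).astype(float)
    e=uv-[p['cx'],p['cy']]; r=np.hypot(*e.T)+1e-9; t=r/f
    c=np.stack([np.sin(t)*e[:,0]/r,np.sin(t)*e[:,1]/r,np.cos(t)],-1)
    T=np.linalg.inv(np.array(p['world_to_cam'])); D=c@T[:3,:3].T; o=T[:3,3]
    return o+D*((zp-o[2])/D[:,2])[:,None]
def togo(xy,z):
    from scipy.spatial.transform import Rotation as R
    s=readout.sense(); r=R.from_quat(s['eef_rot']); m=r.as_matrix()
    print('tcp',s['eef_pos'].round(4),'yaw',np.arctan2(m[1,1],m[0,1]).round(4),'tool go mm',(m.T@(np.array([*xy,z])-s['eef_pos'])*1000).round(1))
E
python3 - <<'E'
from h import *
im,d,p=snap('wrist'); save('w1',im)
hsv=cv2.cvtColor(im,cv2.COLOR_RGB2HSV);H,S,V=cv2.split(hsv)
m=(((H<4)|(H>176))&(S>190)).astype(np.uint8)
n,l,s,c=cv2.connectedComponentsWithStats(m)
for i in range(1,n):
    if s[i,4]>150:
        r=cv2.minEnclosingCircle(np.argwhere(l==i)[:,::-1].astype(np.float32)); print(c[i].round(1),s[i],r,wray(p,[c[i],r[0]],.048).round(4))
togo((.384,-.333),.05)
E
```

```text
tcp [0.5498 0.     0.2309] yaw -0.0 tool go mm [ 181.  -165.7  333. ]invalid input at $[0]: expected keys fingers, tx, ty, tz, rx, ry, rz
```

View pics/w1.png

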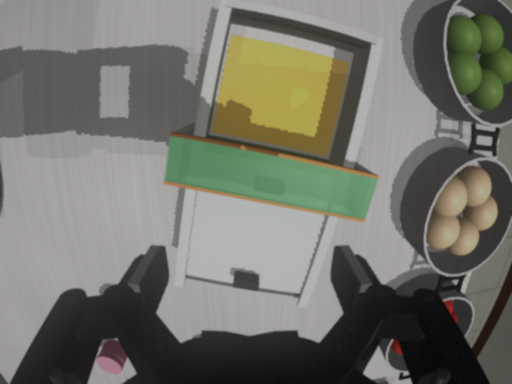

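The move was refused because every row needs all the keys. The wrist view usefully shows the box, though: ledge corners (171,134), (377,176), (360,219), (166,184), rear lug top about (246,275), well yellow. I'll measure from it and then move.

```bash
python3 - <<'E'
from h import *
p=eyes.camera_params('wrist')
A=wray(p,[(171,134),(377,176),(360,219),(166,184)],.108); print('ledge',A[:,:2].round(4).tolist(),A.mean(0)[:2].round(4), [np.linalg.norm(A[i]-A[(i+1)%4]).round(3) for i in range(4)])
v=A[1]-A[0]+A[2]-A[3]; print('boxx yaw',np.arctan2(v[1],v[0]))
B=wray(p,[(225,3),(383,38)],.080);print('front corners outer',B[:,:2].round(4).tolist(),np.linalg.norm(B[0]-B[1]))
print('rear corners',wray(p,[(177,287),(306,305)],.080)[:,:2].round(4).tolist())
print('lug',wray(p,[(232,269),(260,273),(246,271)],.094)[:,:2].round(4).tolist())
E
Z='"fingers":1,"rx":0,"ry":0,"rz":0'
python3 -m inch '[{"fingers":1,"tx":0,"ty":0,"tz":0,"rx":0.105,"ry":0,"rz":0},{"fingers":1,"tx":0,"ty":0,"tz":0,"rx":0.105,"ry":0,"rz":0},{"fingers":1,"tx":5,"ty":-9.3,"tz":36,"rx":0,"ry":0,"rz":0},{"fingers":1,"tx":5,"ty":-9.3,"tz":36,"rx":0,"ry":0,"rz":0},{"fingers":1,"tx":5,"ty":-9.3,"tz":36,"rx":0,"ry":0,"rz":0},{"fingers":1,"tx":5,"ty":-9.3,"tz":36,"rx":0,"ry":0,"rz":0},{"fingers":1,"tx":5,"ty":-9.3,"tz":36,"rx":0,"ry":0,"rz":0},{"fingers":1,"tx":5,"ty":-9.3,"tz":36,"rx":0,"ry":0,"rz":0},{"fingers":1,"tx":0,"ty":-9.3,"tz":36,"rx":0,"ry":0,"rz":0},{"fingers":1,"tx":0,"ty":-9.3,"tz":36,"rx":0,"ry":0,"rz":0},{"fingers":1,"tx":0,"ty":-9.3,"tz":36,"rx":0,"ry":0,"rz":0},{"fingers":1,"tx":0,"ty":-9.3,"tz":36,"rx":0,"ry":0,"rz":0},{"fingers":1,"tx":0,"ty":0,"tz":0,"rx":0,"ry":0,"rz":0},{"fingers":1,"tx":0,"ty":0,"tz":0,"rx":0,"ry":0,"rz":0}]' 40
python3 - <<'E'
from h import *
im,d,p=snap('wrist'); save('w2',im)
hsv=cv2.cvtColor(im,cv2.COLOR_RGB2HSV);H,S,V=cv2.split(hsv)
m=(((H<4)|(H>176))&(S>190)).astype(np.uint8)
n,l,s,c=cv2.connectedComponentsWithStats(m)
for i in range(1,n):
    if s[i,4]>150:
        r=cv2.minEnclosingCircle(np.argwhere(l==i)[:,::-1].astype(np.float32)); print(c[i].round(1),s[i],r,wray(p,[c[i],r[0]],.048).round(4))
togo((.384,-.333),.05)
E
```

```text
ledge [[0.4777, 0.0485], [0.6747, 0.0096], [0.662, -0.0359], [0.4696, 0.0008]] [0.571  0.0057] [np.float64(0.201), np.float64(0.047), np.float64(0.196), np.float64(0.048)]
boxx yaw -0.19162007179201926
front corners outer [[0.5253, 0.1769], [0.6865, 0.1506]] 0.16332821359963104
rear corners [[0.4601, -0.14], [0.6216, -0.1677]]
lug [[0.5302, -0.1016], [0.5613, -0.1069], [0.5457, -0.1041]]
time: 1.9
eef_pos: [0.3841, -0.3323, 0.2011]
eef_rot: [0.55, 0.445, -0.55, 0.445]
wrist_force: [-0.4, -0.3, -0.5]
grip_width: 0.0853
tcp [ 0.3843 -0.332   0.2012] yaw -0.2094 tool go mm [151.2  -0.    1. ]
```

View pics/w2.png

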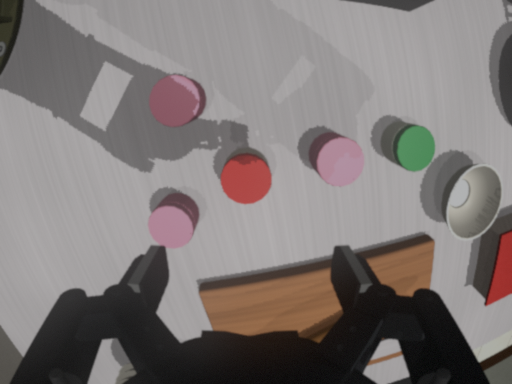

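Run:
```python
from h import *
p=eyes.camera_params('wrist'); im=cv2.imread('pics/w2.png')[...,::-1].copy()
print(p)
T=np.linalg.inv(p['world_to_cam']);print(T.round(3))
hsv=cv2.cvtColor(im,cv2.COLOR_RGB2HSV); print(hsv[178,246])
H,S,V=cv2.split(hsv)
m=(((H<6)|(H>174))&(S>140)).astype(np.uint8); m[:,:200]=0;m[:,290:]=0;m[220:]=0
r=cv2.minEnclosingCircle(np.argwhere(m>0)[:,::-1].astype(np.float32));print(r)
w=wray(p,[r[0],(246,178)],.048);print(w.round(4)); togo(w[0,:2],.012)
a=wray(p,[(r[0][0]-r[1],r[0][1]),(r[0][0]+r[1],r[0][1])],.048);print('dia',np.linalg.norm(a[0]-a[1]))
```

```text
{'vfov': 65.70646984690485, 'cx': 249.32985590362756, 'cy': 191.4822253435375, 'world_to_cam': array([[ 9.78412511e-01, -2.06659324e-01, -9.39561697e-04,
        -4.44006361e-01],
       [-1.96164052e-01, -9.30134826e-01,  3.10433359e-01,
        -2.64176116e-01],
       [-6.50278670e-02, -3.03547574e-01, -9.50594681e-01,
         2.75418875e-01],
       [ 0.00000000e+00,  0.00000000e+00,  0.00000000e+00,
         1.00000000e+00]])}
[[ 0.978 -0.196 -0.065  0.401]
 [-0.207 -0.93  -0.304 -0.254]
 [-0.001  0.31  -0.951  0.343]
 [ 0.     0.     0.     1.   ]]
[  1 152 173]
((245.4214324951172, 178.61019897460938), 24.429147720336914)
[[ 0.3792 -0.3337  0.048 ]
 [ 0.38   -0.3332  0.048 ]]
tcp [ 0.3843 -0.332   0.2012] yaw -0.2094 tool go mm [189.2  -4.5   2.7]
dia 0.05050787585856979
```

The cap sits at (246,178), 50 mm across, at (0.381, -0.333), which agrees with the scene camera to 4 mm. It is the only true red, with pinks at (177,100), (174,222) and (338,160). Descending and gripping.

```bash
python3 -m inch '[{"fingers":1,"tx":30,"ty":-3,"tz":1.5,"rx":0,"ry":0,"rz":0},{"fingers":1,"tx":30,"ty":0,"tz":0,"rx":0,"ry":0,"rz":0},{"fingers":1,"tx":30,"ty":0,"tz":0,"rx":0,"ry":0,"rz":0},{"fingers":1,"tx":30,"ty":0,"tz":0,"rx":0,"ry":0,"rz":0},{"fingers":1,"tx":30,"ty":0,"tz":0,"rx":0,"ry":0,"rz":0},{"fingers":1,"tx":20,"ty":0,"tz":0,"rx":0,"ry":0,"rz":0},{"fingers":1,"tx":15,"ty":0,"tz":0,"rx":0,"ry":0,"rz":0},{"fingers":1,"tx":0,"ty":0,"tz":0,"rx":0,"ry":0,"rz":0},{"fingers":0,"tx":0,"ty":0,"tz":0,"rx":0,"ry":0,"rz":0},{"fingers":0,"tx":0,"ty":0,"tz":0,"rx":0,"ry":0,"rz":0},{"fingers":0,"tx":0,"ty":0,"tz":0,"rx":0,"ry":0,"rz":0},{"fingers":0,"tx":0,"ty":0,"tz":0,"rx":0,"ry":0,"rz":0},{"fingers":0,"tx":0,"ty":0,"tz":0,"rx":0,"ry":0,"rz":0},{"fingers":0,"tx":0,"ty":0,"tz":0,"rx":0,"ry":0,"rz":0}]' 40
python3 -m inch '[{"fingers":0,"tx":-10,"ty":0,"tz":0,"rx":0,"ry":0,"rz":0},{"fingers":0,"tx":-20,"ty":0,"tz":0,"rx":0,"ry":0,"rz":0},{"fingers":0,"tx":-30,"ty":0,"tz":0,"rx":0,"ry":0,"rz":0},{"fingers":0,"tx":-40,"ty":0,"tz":0,"rx":0,"ry":0,"rz":0},{"fingers":0,"tx":-40,"ty":0,"tz":0,"rx":0,"ry":0,"rz":0},{"fingers":0,"tx":-40,"ty":0,"tz":0,"rx":0,"ry":0,"rz":0},{"fingers":0,"tx":-20,"ty":0,"tz":0,"rx":0,"ry":0,"rz":0},{"fingers":0,"tx":0,"ty":0,"tz":0,"rx":0,"ry":0,"rz":0}]' 40
```

```text
time: 3.7
eef_pos: [0.3811, -0.3338, 0.0173]
eef_rot: [0.55, 0.444, -0.55, 0.445]
wrist_force: [-2.1, 2.1, 5.9]
grip_width: 0.0531
time: 4.7
eef_pos: [0.381, -0.3338, 0.218]
eef_rot: [0.55, 0.444, -0.55, 0.446]
wrist_force: [-0.4, -0.3, -0.8]
grip_width: 0.0528
```

Run:
```python
from h import *
# box pose: ledge rectangle from scene depth cloud + outer front wall
z=np.load('side.npz');im,P=z['im'],z['P']
hsv=cv2.cvtColor(im,cv2.COLOR_RGB2HSV);H,S,V=cv2.split(hsv)
for n in('scene','side'):
    z=np.load(n+'.npz');im,P=z['im'],z['P'];H,S,V=cv2.split(cv2.cvtColor(im,cv2.COLOR_RGB2HSV))
    near=(abs(P[...,0]-.575)<.16)&(abs(P[...,1])<.23)
    L=near&(abs(P[...,2]-.108)<.008)&(S>80); r=cv2.minAreaRect(P[L][:,:2].astype(np.float32)*1000);print(n,'ledge',r)
    B=near&(abs(P[...,2]-.079)<.004)&(S<70); B=cv2.morphologyEx(B.astype(np.uint8),cv2.MORPH_OPEN,np.ones((2,2)))>0
    r=cv2.minAreaRect(P[B][:,:2].astype(np.float32)*1000);print('rim',r)
    Y=near&(abs(P[...,2]-.006)<.006)&(S>150)&(H>18)&(H<34); print('floor',cv2.minAreaRect(P[Y][:,:2].astype(np.float32)*1000))
p=np.load('scene.npz')
```

```text
scene ledge ((575.6441650390625, 5.786293029785156), (50.673431396484375, 204.11672973632812), 78.39752960205078)
rim ((841.4244384765625, 26.308563232421875), (773.5160522460938, 357.5289611816406), 3.4895668029785156)
floor ((571.1660766601562, 85.74188995361328), (119.36560821533203, 115.7991714477539), 78.01564025878906)
side ledge ((569.470947265625, 5.620243072509766), (52.6499137878418, 207.19384765625), 78.79901885986328)
rim ((418.25274658203125, -14.268447875976562), (407.6246643066406, 564.61962890625), 84.44671630859375)
floor ((619.4866943359375, 66.23127746582031), (103.26588439941406, 81.52940368652344), 80.712158203125)
```

```bash
python3 -m inch '[{"fingers":0,"tx":0,"ty":5,"tz":-20,"rx":0,"ry":0,"rz":0},{"fingers":0,"tx":0,"ty":9.7,"tz":-38.7,"rx":0,"ry":0,"rz":0},{"fingers":0,"tx":0,"ty":9.7,"tz":-38.7,"rx":0,"ry":0,"rz":0},{"fingers":0,"tx":0,"ty":9.7,"tz":-38.7,"rx":0,"ry":0,"rz":0},{"fingers":0,"tx":0,"ty":9.7,"tz":-38.7,"rx":0,"ry":0,"rz":0},{"fingers":0,"tx":0,"ty":9.7,"tz":-38.7,"rx":0,"ry":0,"rz":0},{"fingers":0,"tx":0,"ty":9.7,"tz":-38.7,"rx":0,"ry":0,"rz":0},{"fingers":0,"tx":0,"ty":9.7,"tz":-38.7,"rx":0,"ry":0,"rz":0},{"fingers":0,"tx":0,"ty":9.7,"tz":-38.7,"rx":0,"ry":0,"rz":0},{"fingers":0,"tx":0,"ty":9.7,"tz":-38.7,"rx":0,"ry":0,"rz":0},{"fingers":0,"tx":0,"ty":9.7,"tz":-38.7,"rx":0,"ry":0,"rz":0},{"fingers":0,"tx":0,"ty":9.7,"tz":-38.7,"rx":0,"ry":0,"rz":0},{"fingers":0,"tx":0,"ty":5,"tz":-20,"rx":0,"ry":0,"rz":0},{"fingers":0,"tx":0,"ty":0,"tz":0,"rx":0,"ry":0,"rz":0},{"fingers":0,"tx":0,"ty":0,"tz":0,"rx":0,"ry":0,"rz":0}]' 40
python3 - <<'E'
from h import *
im,d,p=snap('wrist'); save('w3',im); togo((.5915,.0958),.024)
E
```

```text
time: 6.58
eef_pos: [0.5916, 0.0968, 0.2159]
eef_rot: [-0.55, -0.445, 0.55, -0.445]
wrist_force: [0.2, -0.1, -1.6]
grip_width: 0.053
tcp [0.5917 0.0966 0.2161] yaw -0.2109 tool go mm [1.921e+02 1.000e-01 8.000e-01]
```

View pics/w3.png

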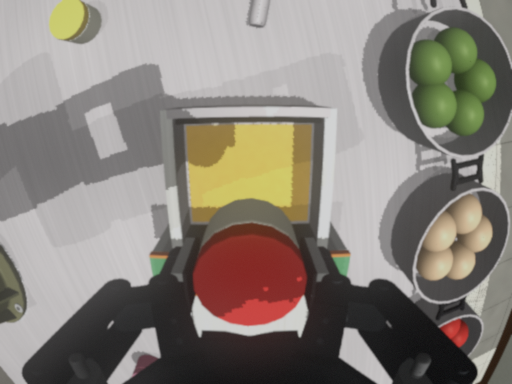

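The pot is held upright. The box is aligned with the hand: front rim corners (162,112) and (337,108), seal side edge at row about 123. Checking the rim position against the target.

Run:
```python
from h import *
p=eyes.camera_params('wrist')
A=wray(p,[(162,112),(337,108)],.080)[:,:2]; print(A.round(4).tolist(),A.mean(0),np.linalg.norm(A[0]-A[1]))
bx=np.array([np.cos(-.205),np.sin(-.205)]);by=np.array([-bx[1],bx[0]])
for e in A.mean(0),: print('box centre',e-.165*by)
t=readout.sense()['eef_pos'][:2]; print('tcp in box, from rim',(t-A.mean(0))@bx,(t-A.mean(0))@by+.165)
```

```text
[[0.524, 0.181], [0.6877, 0.1502]] [0.60585284 0.16561149] 0.16654894862476907
box centre [0.57226426 0.00406643]
tcp in box, from rim 0.0001677603142258394 0.09457423296795656
```

```bash
python3 -m inch '[{"fingers":0,"tx":20,"ty":0,"tz":0,"rx":0,"ry":0,"rz":0},{"fingers":0,"tx":30,"ty":0,"tz":0,"rx":0,"ry":0,"rz":0},{"fingers":0,"tx":30,"ty":0,"tz":0,"rx":0,"ry":0,"rz":0},{"fingers":0,"tx":30,"ty":0,"tz":0,"rx":0,"ry":0,"rz":0},{"fingers":0,"tx":30,"ty":0,"tz":0,"rx":0,"ry":0,"rz":0},{"fingers":0,"tx":20,"ty":0,"tz":0,"rx":0,"ry":0,"rz":0},{"fingers":0,"tx":12,"ty":0,"tz":0,"rx":0,"ry":0,"rz":0},{"fingers":0,"tx":8,"ty":0,"tz":0,"rx":0,"ry":0,"rz":0},{"fingers":0,"tx":6,"ty":0,"tz":0,"rx":0,"ry":0,"rz":0},{"fingers":0,"tx":0,"ty":0,"tz":0,"rx":0,"ry":0,"rz":0},{"fingers":0,"tx":0,"ty":0,"tz":0,"rx":0,"ry":0,"rz":0}]' 40
```

```text
time: 8.0
eef_pos: [0.5922, 0.0976, 0.0308]
eef_rot: [0.55, 0.445, -0.549, 0.445]
wrist_force: [0.2, 0.4, -0.5]
grip_width: 0.053
```

```bash
python3 -m inch '[{"fingers":0,"tx":2,"ty":0,"tz":0,"rx":0,"ry":0,"rz":0},{"fingers":0,"tx":2,"ty":0,"tz":0,"rx":0,"ry":0,"rz":0},{"fingers":0,"tx":2,"ty":0,"tz":0,"rx":0,"ry":0,"rz":0},{"fingers":0,"tx":0,"ty":0,"tz":0,"rx":0,"ry":0,"rz":0},{"fingers":0,"tx":0,"ty":0,"tz":0,"rx":0,"ry":0,"rz":0}]' 40
```

```text
time: 8.62
eef_pos: [0.592, 0.0976, 0.0243]
eef_rot: [0.55, 0.445, -0.55, 0.445]
wrist_force: [-0.0, 0.6, -0.8]
grip_width: 0.0528
```

```bash
python3 -m inch '[{"fingers":0,"tx":1,"ty":0,"tz":0,"rx":0,"ry":0,"rz":0},{"fingers":0,"tx":0,"ty":0,"tz":0,"rx":0,"ry":0,"rz":0},{"fingers":0.85,"tx":0,"ty":0,"tz":0,"rx":0,"ry":0,"rz":0},{"fingers":0.85,"tx":0,"ty":0,"tz":0,"rx":0,"ry":0,"rz":0},{"fingers":0.85,"tx":0,"ty":0,"tz":0,"rx":0,"ry":0,"rz":0},{"fingers":0.85,"tx":0,"ty":0,"tz":0,"rx":0,"ry":0,"rz":0},{"fingers":0.85,"tx":-10,"ty":0,"tz":0,"rx":0,"ry":0,"rz":0},{"fingers":0.85,"tx":-20,"ty":0,"tz":0,"rx":0,"ry":0,"rz":0},{"fingers":0.85,"tx":-30,"ty":0,"tz":0,"rx":0,"ry":0,"rz":0},{"fingers":0.85,"tx":-30,"ty":0,"tz":0,"rx":0,"ry":0,"rz":0},{"fingers":0.85,"tx":-40,"ty":0,"tz":0,"rx":0,"ry":0,"rz":0},{"fingers":0.85,"tx":-30,"ty":0,"tz":0,"rx":0,"ry":0,"rz":0},{"fingers":0,"tx":-20,"ty":0,"tz":0,"rx":0,"ry":0,"rz":0},{"fingers":0,"tx":-10,"ty":0,"tz":40,"rx":0,"ry":0,"rz":0},{"fingers":0,"tx":0,"ty":0,"tz":40,"rx":0,"ry":0,"rz":0},{"fingers":0,"tx":0,"ty":0,"tz":40,"rx":0,"ry":0,"rz":0},{"fingers":0,"tx":0,"ty":0,"tz":30,"rx":0,"ry":0,"rz":0},{"fingers":0,"tx":0,"ty":0,"tz":0,"rx":0,"ry":0,"rz":0},{"fingers":0,"tx":0,"ty":0,"tz":0,"rx":0,"ry":0,"rz":0}]' 40
python3 - <<'E'
from h import *
im,d,p=snap('wrist'); save('w4',im); togo((.5915,.0958),.2)
E
```

```text
time: 11.0
eef_pos: [0.5608, -0.0487, 0.2143]
eef_rot: [0.55, 0.445, -0.549, 0.445]
wrist_force: [0.2, 0.3, 0.2]
grip_width: 0.0002
tcp [ 0.5608 -0.0484  0.214 ] yaw -0.2094 tool go mm [  14.     0.  -147.4]
```

View pics/w4.png

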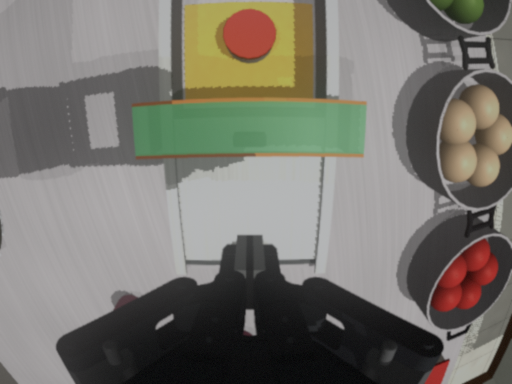

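The pot stands upright in the well with its cap at (249,34). The hand hides the lug, so I'll go behind it and look.

```bash
python3 -m inch '[{"fingers":0,"tx":0,"ty":0,"tz":30,"rx":0,"ry":0,"rz":0},{"fingers":0,"tx":0,"ty":0,"tz":30,"rx":0,"ry":0,"rz":0},{"fingers":0,"tx":0,"ty":0,"tz":30,"rx":0,"ry":0,"rz":0},{"fingers":0,"tx":0,"ty":0,"tz":20,"rx":0,"ry":0,"rz":0},{"fingers":0,"tx":0,"ty":0,"tz":0,"rx":0,"ry":0,"rz":0},{"fingers":0,"tx":0,"ty":0,"tz":0,"rx":0,"ry":0,"rz":0}]' 40
python3 - <<'E'
from h import *
im,d,p=snap('wrist'); save('w5',im)
w=wray(p,[(249,200),(249,250)],.094);print(w)
bx=np.array([np.cos(-.205),np.sin(-.205)]);by=np.array([-bx[1],bx[0]]);c=np.array([.573,.005])
print('tcp box',[(readout.sense()['eef_pos'][:2]-c)@b for b in(bx,by)])
m=(im.max(2)<45).astype(np.uint8);m[:, :200]=0;m[:,300:]=0
n,l,s,ce=cv2.connectedComponentsWithStats(m)
for i in range(1,n):
  if s[i,4]>60:
    x,y,ww,h,_=s[i]; q=wray(p,[(x,y),(x+ww,y),(x,y+h),(x+ww,y+h)],.094)[:,:2]-c
    print(s[i],'box xy(mm)',(np.stack([q@bx,q@by],-1)*1000).round(1).tolist())
E
```

```text
time: 11.8
eef_pos: [0.538, -0.1559, 0.2133]
eef_rot: [0.55, 0.445, -0.549, 0.445]
wrist_force: [1.0, 0.7, -0.2]
grip_width: 0.0001
[[ 0.53431709 -0.16937137  0.094     ]
 [ 0.5232705  -0.22157849  0.094     ]]
tcp box [np.float64(-0.001532890050623937), np.float64(-0.16458466971306213)]
[  200   258   100   126 10638] box xy(mm) [[-52.9, -242.0], [49.8, -242.3], [-74.9, -465.3], [70.9, -465.8]]
```

View pics/w5.png

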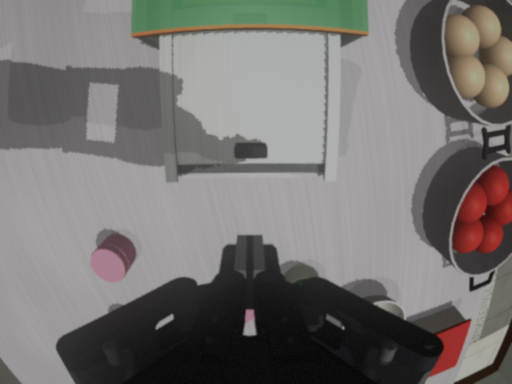

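The lug shows at cols 234–267, rows 143–158. The deck's rear rim is at row 175.

Run:
```python
from h import *
p=eyes.camera_params('wrist');im=cv2.imread('pics/w5.png')
print(im[136:166,250].max(1))
bx=np.array([np.cos(-.205),np.sin(-.205)]);by=np.array([-bx[1],bx[0]]);c=np.array([.573,.005])
def bo(uv,z): q=wray(p,uv,z)[:,:2]-c; return (np.stack([q@bx,q@by],-1)*1000).round(1).tolist()
print('lug rear top',bo([(234,158),(267,158)],.094),'front base',bo([(250,143)],.072)); print('rear rim outer',bo([(166,181),(337,179)],.08))
print('ledge -y edge',bo([(133,37),(367,37)],.108)); print(p['world_to_cam'])
```

```text
[175 175 171 153 125 110  91  69  59  59  61  62  61  63  61  62  62  61
  60  61  60  75 120 162 173 174 166 133 103  96]
lug rear top [[-15.7, -138.5], [13.9, -138.6]] front base [[-1.3, -128.3]]
rear rim outer [[-84.6, -163.6], [84.8, -161.9]]
ledge -y edge [[-101.1, -26.3], [99.0, -26.8]]
[[ 9.78489721e-01 -2.06294168e-01 -7.62613732e-04 -5.58000507e-01]
 [-1.95862384e-01 -9.30157959e-01  3.10554501e-01 -7.40423384e-02]
 [-6.47749336e-02 -3.03725020e-01 -9.50555269e-01  3.50275419e-01]
 [ 0.00000000e+00  0.00000000e+00  0.00000000e+00  1.00000000e+00]]
```

Everything agrees: lug centre is at box y = -133 mm (opening about 0.143), and ledge and rim fall where they should. I'll grip the rear lug.

```bash
python3 -m inch '[{"fingers":0.8,"tx":0,"ty":0.5,"tz":-16,"rx":0,"ry":0,"rz":0},{"fingers":0.8,"tx":0,"ty":0,"tz":-15.5,"rx":0,"ry":0,"rz":0},{"fingers":0.8,"tx":30,"ty":0,"tz":0,"rx":0,"ry":0,"rz":0},{"fingers":0.8,"tx":30,"ty":0,"tz":0,"rx":0,"ry":0,"rz":0},{"fingers":0.8,"tx":30,"ty":0,"tz":0,"rx":0,"ry":0,"rz":0},{"fingers":0.8,"tx":20,"ty":0,"tz":0,"rx":0,"ry":0,"rz":0},{"fingers":0.8,"tx":13,"ty":0,"tz":0,"rx":0,"ry":0,"rz":0},{"fingers":0.8,"tx":10,"ty":0,"tz":0,"rx":0,"ry":0,"rz":0},{"fingers":0.8,"tx":0,"ty":0,"tz":0,"rx":0,"ry":0,"rz":0},{"fingers":0,"tx":0,"ty":0,"tz":0,"rx":0,"ry":0,"rz":0},{"fingers":0,"tx":0,"ty":0,"tz":0,"rx":0,"ry":0,"rz":0},{"fingers":0,"tx":0,"ty":0,"tz":0,"rx":0,"ry":0,"rz":0},{"fingers":0,"tx":0,"ty":0,"tz":0,"rx":0,"ry":0,"rz":0},{"fingers":0,"tx":0,"ty":0,"tz":0,"rx":0,"ry":0,"rz":0},{"fingers":0,"tx":0,"ty":0,"tz":0,"rx":0,"ry":0,"rz":0}]' 40
```

```text
time: 13.72
eef_pos: [0.5453, -0.1262, 0.0811]
eef_rot: [0.55, 0.444, -0.549, 0.445]
wrist_force: [0.9, -0.4, 6.5]
grip_width: 0.0288
```

```bash
python3 -m inch '[{"fingers":0,"tx":-0.5,"ty":0,"tz":-4,"rx":0,"ry":0,"rz":0},{"fingers":0,"tx":0,"ty":0,"tz":-8,"rx":0,"ry":0,"rz":0},{"fingers":0,"tx":0,"ty":0,"tz":-8,"rx":0,"ry":0,"rz":0},{"fingers":0,"tx":0,"ty":0,"tz":-10,"rx":0,"ry":0,"rz":0},{"fingers":0,"tx":0,"ty":0,"tz":-10,"rx":0,"ry":0,"rz":0},{"fingers":0,"tx":0,"ty":0,"tz":-10,"rx":0,"ry":0,"rz":0},{"fingers":0,"tx":0,"ty":0,"tz":-10,"rx":0,"ry":0,"rz":0},{"fingers":0,"tx":0,"ty":0,"tz":-10,"rx":0,"ry":0,"rz":0},{"fingers":0,"tx":0,"ty":0,"tz":-6,"rx":0,"ry":0,"rz":0},{"fingers":0,"tx":0,"ty":0,"tz":-4,"rx":0,"ry":0,"rz":0},{"fingers":0,"tx":0,"ty":0,"tz":0,"rx":0,"ry":0,"rz":0}]' 40
```

```text
time: 15.1
eef_pos: [0.5616, -0.0466, 0.0811]
eef_rot: [0.55, 0.445, -0.549, 0.445]
wrist_force: [1.5, 2.7, 7.7]
grip_width: 0.0286
```

```bash
python3 -m inch '[{"fingers":0.8,"tx":0,"ty":0,"tz":0,"rx":0,"ry":0,"rz":0},{"fingers":0.8,"tx":0,"ty":0,"tz":0,"rx":0,"ry":0,"rz":0},{"fingers":0.8,"tx":0,"ty":0,"tz":0,"rx":0,"ry":0,"rz":0},{"fingers":0.8,"tx":-10,"ty":0,"tz":0,"rx":0,"ry":0,"rz":0},{"fingers":0.8,"tx":-30,"ty":0,"tz":0,"rx":0,"ry":0,"rz":0},{"fingers":0.8,"tx":-30,"ty":0,"tz":0,"rx":0,"ry":0,"rz":0},{"fingers":0.8,"tx":-30,"ty":0,"tz":0,"rx":0,"ry":0,"rz":0},{"fingers":0.8,"tx":0,"ty":0,"tz":-20,"rx":0,"ry":0,"rz":0},{"fingers":0.8,"tx":0,"ty":0,"tz":-30,"rx":0,"ry":0,"rz":0},{"fingers":0.8,"tx":0,"ty":0,"tz":-30,"rx":0,"ry":0,"rz":0},{"fingers":0.8,"tx":0,"ty":0,"tz":-5,"rx":0,"ry":0,"rz":0},{"fingers":0.8,"tx":0,"ty":0,"tz":0,"rx":0,"ry":0,"rz":0},{"fingers":0.8,"tx":0,"ty":0,"tz":0,"rx":0,"ry":0,"rz":0}]' 40
python3 - <<'E'
from h import *
im,d,p=snap('wrist'); save('w6',im)
bx=np.array([np.cos(-.205),np.sin(-.205)]);by=np.array([-bx[1],bx[0]]);c=np.array([.573,.005])
print('tcp box',[(readout.sense()['eef_pos'][:2]-c)@b for b in(bx,by)])
m=(im.max(2)<85).astype(np.uint8);m[:, :225]=0;m[:,275:]=0;m[:90]=0;m[300:]=0
n,l,s,ce=cv2.connectedComponentsWithStats(m)
for i in range(1,n):
  if s[i,4]>60:
    x,y,w,h,_=s[i]; q=wray(p,[(x,y+h),(x+w,y+h)],.094)[:,:2]-c; r=wray(p,[(x,y)],.072)[:,:2]-c
    print(s[i],'rear top',(np.stack([q@bx,q@by],-1)*1000).round(1).tolist(),'front base',(r@by*1000).round(1))
E
```

```text
time: 16.73
eef_pos: [0.5791, 0.0347, 0.1807]
eef_rot: [-0.55, -0.445, 0.55, -0.445]
wrist_force: [0.7, 0.8, 0.3]
grip_width: 0.0684
tcp box [np.float64(-7.132386581902933e-05), np.float64(0.030302623889484993)]
[230 141  37  18 599] rear top [[-15.7, 62.3], [13.4, 62.2]] front base [73.4]
[234 266  32  20 597] rear top [[-15.4, -58.0], [14.7, -58.2]] front base [-49.4]
```

View pics/w6.png

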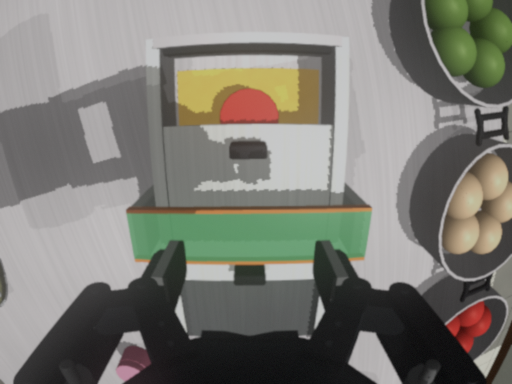

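The front lug at (248,150) is clear of the ledge at box y ≈ 68, as predicted, and the pot is still upright beneath. Gripping it.

```bash
python3 -m inch '[{"fingers":0.8,"tx":0,"ty":0,"tz":-20,"rx":0,"ry":0,"rz":0},{"fingers":0.8,"tx":0,"ty":0,"tz":-17.7,"rx":0,"ry":0,"rz":0},{"fingers":0.8,"tx":30,"ty":0,"tz":0,"rx":0,"ry":0,"rz":0},{"fingers":0.8,"tx":30,"ty":0,"tz":0,"rx":0,"ry":0,"rz":0},{"fingers":0.8,"tx":18,"ty":0,"tz":0,"rx":0,"ry":0,"rz":0},{"fingers":0.8,"tx":12,"ty":0,"tz":0,"rx":0,"ry":0,"rz":0},{"fingers":0.8,"tx":8,"ty":0,"tz":0,"rx":0,"ry":0,"rz":0},{"fingers":0.8,"tx":0,"ty":0,"tz":0,"rx":0,"ry":0,"rz":0},{"fingers":0,"tx":0,"ty":0,"tz":0,"rx":0,"ry":0,"rz":0},{"fingers":0,"tx":0,"ty":0,"tz":0,"rx":0,"ry":0,"rz":0},{"fingers":0,"tx":0,"ty":0,"tz":0,"rx":0,"ry":0,"rz":0},{"fingers":0,"tx":0,"ty":0,"tz":0,"rx":0,"ry":0,"rz":0},{"fingers":0,"tx":0,"ty":0,"tz":0,"rx":0,"ry":0,"rz":0},{"fingers":0,"tx":0,"ty":0,"tz":0,"rx":0,"ry":0,"rz":0}]' 40
python3 -m inch '[{"fingers":0,"tx":0,"ty":0,"tz":-4,"rx":0,"ry":0,"rz":0},{"fingers":0,"tx":0,"ty":0,"tz":-8,"rx":0,"ry":0,"rz":0},{"fingers":0,"tx":0,"ty":0,"tz":-10,"rx":0,"ry":0,"rz":0},{"fingers":0,"tx":0,"ty":0,"tz":-10,"rx":0,"ry":0,"rz":0},{"fingers":0,"tx":0,"ty":0,"tz":-8,"rx":0,"ry":0,"rz":0},{"fingers":0,"tx":0,"ty":0,"tz":-6,"rx":0,"ry":0,"rz":0},{"fingers":0,"tx":0,"ty":0,"tz":-4,"rx":0,"ry":0,"rz":0},{"fingers":0,"tx":0,"ty":0,"tz":-2,"rx":0,"ry":0,"rz":0},{"fingers":0,"tx":0,"ty":0,"tz":0,"rx":0,"ry":0,"rz":0},{"fingers":0,"tx":0,"ty":0,"tz":0,"rx":0,"ry":0,"rz":0}]' 40
```

```text
time: 18.52
eef_pos: [0.5861, 0.0726, 0.0837]
eef_rot: [-0.549, -0.446, 0.55, -0.444]
wrist_force: [-12.7, 2.0, 13.3]
grip_width: 0.0282
time: 19.77
eef_pos: [0.5966, 0.1239, 0.0836]
eef_rot: [-0.549, -0.446, 0.55, -0.444]
wrist_force: [-15.2, 3.5, 12.8]
grip_width: 0.0284
```

```bash
python3 -m inch '[{"fingers":0,"tx":-0.5,"ty":-0.7,"tz":0,"rx":0,"ry":0,"rz":0},{"fingers":0,"tx":0,"ty":0,"tz":-2,"rx":0,"ry":0,"rz":0},{"fingers":0,"tx":0,"ty":0,"tz":-2,"rx":0,"ry":0,"rz":0},{"fingers":0,"tx":0,"ty":0,"tz":-2,"rx":0,"ry":0,"rz":0},{"fingers":0,"tx":0,"ty":0,"tz":0,"rx":0,"ry":0,"rz":0},{"fingers":0,"tx":0,"ty":0,"tz":0,"rx":0,"ry":0,"rz":0}]' 40
```

```text
time: 20.52
eef_pos: [0.5976, 0.1295, 0.0837]
eef_rot: [-0.549, -0.445, 0.55, -0.444]
wrist_force: [-9.6, 1.7, 6.3]
grip_width: 0.0281
```

```bash
cat >> h.py <<'E'
def fy():
    from scipy.spatial.transform import Rotation as R
    s=readout.sense(); m=R.from_quat(s['eef_rot']).as_matrix()
    bx=np.array([np.cos(-.205),np.sin(-.205)]);by=np.array([-bx[1],bx[0]]);q=s['eef_pos'][:2]-[.573,.005]
    print('t',s['time'],'F tool',(m.T@s['wrist_force']).round(2),'F box y',(s['wrist_force'][:2]@by).round(2),'box xy mm',(q@bx*1e3).round(2),(q@by*1e3).round(2),s['grip_width'])
E
python3 -c "from h import *;fy()"
```

```text
t 20.525 F tool [-6.27 -9.74  0.32] F box y -0.27 box xy mm -1.21 126.88 0.028131897104614022
```

```bash
python3 -m inch '[{"fingers":0,"tx":-0.5,"ty":-1.2,"tz":0,"rx":0,"ry":0,"rz":0},{"fingers":0,"tx":0,"ty":0,"tz":-1,"rx":0,"ry":0,"rz":0},{"fingers":0,"tx":0,"ty":0,"tz":0,"rx":0,"ry":0,"rz":0},{"fingers":0,"tx":0,"ty":0,"tz":0,"rx":0,"ry":0,"rz":0}]' 40 >/dev/null; python3 -c "from h import *;fy()"
python3 -m inch '[{"fingers":0,"tx":0,"ty":0,"tz":-1,"rx":0,"ry":0,"rz":0},{"fingers":0,"tx":0,"ty":0,"tz":0,"rx":0,"ry":0,"rz":0},{"fingers":0,"tx":0,"ty":0,"tz":0,"rx":0,"ry":0,"rz":0}]' 40 >/dev/null; python3 -c "from h import *;fy()"
```

```text
t 21.025 F tool [1.09 2.18 2.33] F box y -2.34 box xy mm -1.41 127.57 0.02889101923209159
t 21.4 F tool [1.85 3.47 0.76] F box y -0.78 box xy mm -1.44 128.78 0.028515830295993264
```

```bash
python3 -m inch '[{"fingers":0,"tx":0,"ty":0,"tz":-1,"rx":0,"ry":0,"rz":0},{"fingers":0,"tx":0,"ty":0,"tz":0,"rx":0,"ry":0,"rz":0},{"fingers":0,"tx":0,"ty":0,"tz":0,"rx":0,"ry":0,"rz":0}]' 40 >/dev/null; python3 -c "from h import *;fy()"
python3 -m inch '[{"fingers":0,"tx":0,"ty":0,"tz":-1,"rx":0,"ry":0,"rz":0},{"fingers":0,"tx":0,"ty":0,"tz":0,"rx":0,"ry":0,"rz":0},{"fingers":0,"tx":0,"ty":0,"tz":0,"rx":0,"ry":0,"rz":0}]' 40 >/dev/null; python3 -c "from h import *;fy()"
```

```text
t 21.775 F tool [0.6  3.57 0.49] F box y -0.51 box xy mm -1.43 129.82 0.028762399758331232
t 22.15 F tool [0.67 3.83 0.43] F box y -0.45 box xy mm -1.45 130.82 0.028417408171481917
```

```bash
python3 -m inch '[{"fingers":0,"tx":0,"ty":0,"tz":-1,"rx":0,"ry":0,"rz":0},{"fingers":0,"tx":0,"ty":0,"tz":0,"rx":0,"ry":0,"rz":0},{"fingers":0,"tx":0,"ty":0,"tz":0,"rx":0,"ry":0,"rz":0}]' 40 >/dev/null; python3 -c "from h import *;fy()"
python3 -m inch '[{"fingers":0,"tx":0,"ty":0,"tz":-1,"rx":0,"ry":0,"rz":0},{"fingers":0,"tx":0,"ty":0,"tz":0,"rx":0,"ry":0,"rz":0},{"fingers":0,"tx":0,"ty":0,"tz":0,"rx":0,"ry":0,"rz":0}]' 40 >/dev/null; python3 -c "from h import *;fy()"
```

```text
t 22.525 F tool [-0.53  4.09  3.83] F box y -3.85 box xy mm -1.43 131.47 0.02811571783831717
t 22.9 F tool [-0.34  3.14  7.23] F box y -7.25 box xy mm -1.43 132.0 0.02911500135121485
```

Seal contact: force climbs about 3.4 N per commanded mm. Pressing to about 13 N and holding.

```bash
python3 -m inch '[{"fingers":0,"tx":0,"ty":0,"tz":-1,"rx":0,"ry":0,"rz":0},{"fingers":0,"tx":0,"ty":0,"tz":0,"rx":0,"ry":0,"rz":0},{"fingers":0,"tx":0,"ty":0,"tz":-0.9,"rx":0,"ry":0,"rz":0},{"fingers":0,"tx":0,"ty":0,"tz":0,"rx":0,"ry":0,"rz":0},{"fingers":0,"tx":0,"ty":0,"tz":0,"rx":0,"ry":0,"rz":0}]' 40 >/dev/null; python3 -c "from h import *;fy()"
python3 -m inch '[{"fingers":0,"tx":0,"ty":0,"tz":0,"rx":0,"ry":0,"rz":0},{"fingers":0,"tx":0,"ty":0,"tz":0,"rx":0,"ry":0,"rz":0},{"fingers":0,"tx":0,"ty":0,"tz":0,"rx":0,"ry":0,"rz":0},{"fingers":0,"tx":0,"ty":0,"tz":0,"rx":0,"ry":0,"rz":0}]' 40 >/dev/null; python3 -c "from h import *;fy()"
```

```text
t 23.525 F tool [-3.32  2.7  15.03] F box y -15.03 box xy mm -1.45 132.94 0.028713661458680227
t 24.025 F tool [-2.58  1.3  14.16] F box y -14.16 box xy mm -1.44 132.9 0.02810668050897888
```

```bash
python3 -m inch '[{"fingers":0,"tx":0,"ty":0,"tz":1,"rx":0,"ry":0,"rz":0},{"fingers":0,"tx":0,"ty":0,"tz":1,"rx":0,"ry":0,"rz":0},{"fingers":0,"tx":0,"ty":0,"tz":0,"rx":0,"ry":0,"rz":0},{"fingers":0.8,"tx":0,"ty":0,"tz":0,"rx":0,"ry":0,"rz":0},{"fingers":0.8,"tx":0,"ty":0,"tz":0,"rx":0,"ry":0,"rz":0},{"fingers":0.8,"tx":0,"ty":0,"tz":0,"rx":0,"ry":0,"rz":0},{"fingers":0.8,"tx":0,"ty":0,"tz":0,"rx":0,"ry":0,"rz":0},{"fingers":0.8,"tx":-10,"ty":0,"tz":0,"rx":0,"ry":0,"rz":0},{"fingers":0.8,"tx":-30,"ty":0,"tz":0,"rx":0,"ry":0,"rz":0},{"fingers":0.8,"tx":-40,"ty":0,"tz":0,"rx":0,"ry":0,"rz":0},{"fingers":0.8,"tx":-30,"ty":0,"tz":0,"rx":0,"ry":0,"rz":0},{"fingers":0.8,"tx":0,"ty":0,"tz":30,"rx":0,"ry":0,"rz":0},{"fingers":0.8,"tx":0,"ty":0,"tz":40,"rx":0,"ry":0,"rz":0},{"fingers":0.8,"tx":0,"ty":0,"tz":0,"rx":0,"ry":0,"rz":0},{"fingers":0.8,"tx":0,"ty":0,"tz":0,"rx":0,"ry":0,"rz":0}]' 40
python3 - <<'E'
from h import *
im,d,p=snap('wrist'); save('w7',im); fy()
bx=np.array([np.cos(-.205),np.sin(-.205)]);by=np.array([-bx[1],bx[0]]);c=np.array([.573,.005])
m=(im.max(2)<85).astype(np.uint8);m[:, :225]=0;m[:,275:]=0;m[300:]=0
n,l,s,ce=cv2.connectedComponentsWithStats(m)
for i in range(1,n):
  if s[i,4]>60:
    x,y,w,h,_=s[i]; q=wray(p,[(x,y+h),(x+w,y+h)],.094)[:,:2]-c
    print(s[i],'rear top',(np.stack([q@bx,q@by],-1)*1000).round(1).tolist())
E
```

```text
time: 25.9
eef_pos: [0.5841, 0.067, 0.1944]
eef_rot: [0.55, 0.445, -0.549, 0.445]
wrist_force: [-0.0, 0.7, -0.2]
grip_width: 0.0684
t 25.95 F tool [-0.05 -0.44 -0.45] F box y 0.45 box xy mm -1.82 63.29 0.06849364977760662
[225  84  50   5 215] rear top [[-21.3, 150.1], [18.8, 150.0]]
[232 106  35  13 438] rear top [[-16.0, 125.5], [12.4, 125.3]]
[236 231  30   5 121] rear top [[-14.5, 21.0], [12.9, 20.9]]
```

View pics/w7.png

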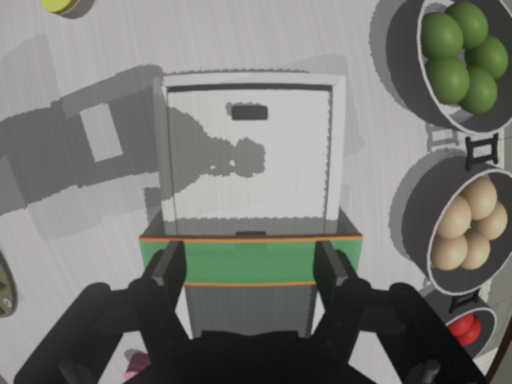

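The cover is flush at the seal: front lug (249,112) is at box y ≈ 131 mm, the rear lug is under the ledge, and the hand is clear. Handing in.

```bash
python3 -c "
from bench import sign_off; print(sign_off())"
```

```text
the job is handed in; nothing more can be done
None
```

The job is handed in at about 26 s on the robot's clock; `sign_off()` reports no verdict. The red-capped pot stands in the well under the shut cover.

- **Pot:** I set it down at about box y = 95 mm on the middle line. The pictures after release and before the last slide showed it upright. The cover hides it now, so I did not see it again at the end.
- **Cover:** I pulled it by the rear lug to about 60 mm open, then changed to the front lug and slid it shut.
- **Seal:** I pressed with 14–15 N at the wrist, about 12–13 N on the seal after friction, for over half a second. The squeeze of about 1.6 mm agrees with that, and no reading came near 30 N.
- **Final check:** the front lug measures about box y 131 mm (130 nominal; the camera is good to about 2 mm), so the cover is shut. The hand is clear of everything and the wrist force is about zero.

**What went wrong:**
- The first move was refused because its rows lacked some keys. Nothing moved.
- The grip on the front lug was about 1–2 mm off centre, giving up to 15 N sideways and 13 N vertically. I corrected this before pressing.
- The 2 N sliding friction hardly showed in the wrist force while the cover moved.

The path kept clear of the ledge and the other things. I did not measure the other things again afterwards.

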